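# Set the escapement and run a camera test carrier down the feed chute to its stop

## Robot

A 6-joint arm with a two-finger parallel gripper is mounted at the origin on a cart in front of the work surface, level with it; the furniture and walls round the work are solid. World frame = base frame: x ahead of the robot, y to its left, z up, the work surface at z = 0. Lengths are in m, angles in rad, forces in N, time in s.
With the tool pointing down it reaches from about 0.225 to 0.875 m from the base axis. Payload 3.4 kg.
Tool frame: the origin (TCP) lies on the centre line of the jaws, within the pads' length; the fingertips stand 17 mm ahead of it and the grasp point (between the pads) lies 2 mm behind it (manip.finger_overhang is the distance from the TCP to the fingertips, in m); y points along the fingers, x is the direction in which the jaws open and shut, and the axes are right-handed (so a half turn about y gives the same grasp; the last joint's range is limited). The gripper opens to 85 mm and grips with 20 to 120 N. Pads are 22 mm wide; open, the fingers measure 114 mm over their backs; the gripper's body (76 mm by 85 mm) begins 54 mm behind the grasp point. The pads swing forward as they close: fully open they stand 13 mm farther back than shut.
Start: joints at [-1.395, 0.276, 1.505, -0, 1.361, -0.121], TCP at [0.168, -0.55, 0.248] pointing down, gripper open.
Joint ranges: [-2.89, 2.89], [-0.75, 2.08], [0.22, 2.7], [-1.18, 4.32], [0.11, 2.71], [-2.7, 2.7]. Speed limits (rad/s): [2.57, 2.57, 3.14, 3.14, 3.14, 3.14].

## Interface

Orientations are given as a unit quaternion [w, x, y, z].
In Python, from rig import manip gives the robot as it stands.
- The arm moves only by the tool arm_command, never from a script. Its argument "commands" is a list of rows, each a list of 3 entries, a list of its own where there are three numbers: the finger opening in cm, from 0 to 8.54, then the shift along the world's x, y, z in cm, then the turn about the world's z in rad. A call has 1 to 12 rows; each row shifts and turns the commanded pose from where the row before left it; what a row does not reach is not made up. A row lasts 1/10 s, in which the tool goes at most 50 mm and 8.59 degrees, less where a joint would pass 70% of its speed; a pose out of reach is approached as far as the arm can. A call with a gripper value outside its range is refused whole. The fingers move at their own pace and stop on an object; "grip_force" is the grip in N (left out, the last holds). Time passes only in rows, so rows that do not move let the fingers close. It gives the time, the measured TCP pose, the force and the opening at its end, in the units of the state.
- manip.get_state(): the state, without advancing time (a new reading comes with each control period).
- manip.get_image(name): name is "scene" or "top" or "wrist"; returns a dict with "pixels" (420x560x3 uint8, red, green, blue), "range_z" (420x560 float32, m along the optical axis (not along the pixel's ray), 0 where there is no reading), "intrinsics" (3x3 intrinsics, pixels), "k1" (the pictures are not rectified: a ray, as slopes to the right and down, at radius r is drawn at 1 + k1 r^2 times it, then the intrinsics apply), "R" (3x3) and "t" (3): a world point X has camera coordinates R X + t. Camera axes: x right, y down, z forward; pixel columns grow to the right and rows downward; lengths in m; the calibration is good to about 2 mm. A picture is of the moment at which its call begins.
- manip.sign_off(): hands the job in, once; it reports no verdict.
The state is a dict: "clock": time; "qpos": joint angles; "qd": joint speeds; "effort": joint torques, N m; "position": TCP position; "ee_rot": TCP orientation; "contact_force": force on the tool from outside, world axes, zero at the start; "moment": the same for the moment, N m; "width": finger opening in m.
Only numpy, scipy, OpenCV 4.12 (cv2) and the standard library are available. Lean on these libraries where they do the work, as an engineer would, in place of code of your own. Each camera call takes 0.05 s, during which the arm holds its last target.

## Task

A test carrier with a camera standing in it has stuck near the top of the sloping feed chute, and the chute's escapement was left in its release position. Press the uphill paddle of the escapement rocker fully down, so that the stop blade comes up and the holding blade drops out of the way; then push the carrier down the chute until it rests against the stop blade. Leave the carrier there flat on the track, the escapement still set and the camera still standing in its pocket.

Things in the scene. Friction and masses are not known exactly. Their poses are not given: they have to be found in the camera images.
- feed_chute: Fixed aluminium chute on legs: a straight channel sloping down 12 degrees, 70 mm wide inside, side rails 22 mm high and 6 mm thick. Origin: middle of the floor's surface at the stop line, where the front of a held carrier comes to rest. x points downhill along the floor, z up square to the floor, y across the track. The floor goes on to x = +104 mm (end wall of the pick-up nest).
- track_head (a point): Middle of the floor's surface at the chute's open upper end, x = -275 mm in the chute's frame; beyond it the floor goes on 18 mm with flared rails and then ends in the air, nothing behind it to hit. The chute's axes.
- stop_blade (a point): Middle of the top edge of the stop blade's uphill face (blade 6 mm thick, 26 mm wide, in a slot across the middle of the floor). Raised it is 14 mm above the floor, its face at the chute's x = 0; lowered it lies below the floor.
- holding_blade (a point): The like point on the holding blade, 112 mm uphill of the stop line: 14 mm above the floor when raised, where it bars the way of a carrier from uphill; below the floor when lowered.
- escapement (a joint): Rocker angle, rad. 0 = release: holding blade up, stop blade down. 0.34 (end stop) = set: stop blade up, holding blade down. Starts at 0 to 0.05, stays where it is left (friction, 2 to 3 N at a paddle); pressing the uphill paddle down increases it. Pivot across the track at x = -53, y = -53.5, z = +10 mm in the chute's frame. A carrier pushed on a blade does not turn it.
- uphill_paddle (a point): Centre of the top of the rocker's uphill paddle, a pad 32 mm along the track by 38 mm across, black rubber top, outside the rail on the chute's -y side (78 mm from the centre line, inner edge 17 mm off the rail). At angle 0 it lies parallel to the floor, 34 mm above its plane; pressed, it goes down 18 mm to the end stop and tips 0.34 rad, uphill edge lowest.
- downhill_paddle (a point): Centre of the top of the like paddle at the downhill end of the rocker; it rises as the uphill one is pressed. Not to be pressed.
- test_carrier: Loose black block 92 mm long, 64 wide, 22 high, 0.2 to 0.45 kg, on the chute's floor near the top, with a pocket for the camera and an aluminium push plate standing on its rear end. Origin: centre of its underside. x points downhill to its front, z up from its underside. Friction holds it on the slope: it moves only while pushed (1 to 4 N).
- push_plate (a point): Point on the carrier's rear (uphill) end face, 20 mm above its underside, mid-width, 46 mm behind its origin. The end face is flat from the underside to the top of the push plate at 40 mm (plate 48 mm wide, 10 mm thick); push here, or up to 15 mm lower or higher. The carrier's axes.
- carrier_front (a point): Lower edge of the carrier's flat front end face, mid-width (46 mm ahead of its origin, level with its underside). It is at the chute's origin when the carrier rests against the stop blade.
- pocket (a point): Centre of the floor of the carrier's pocket, 8 mm above the carrier's underside. The pocket is 60 mm long, 28 mm wide and 14 mm deep. The carrier's axes.
- camera_base (a point): Centre of the underside of the camera module, a flat black box with a grey face and small lens, 24 x 56 x 53 mm, that stands loosely on edge in the pocket (wide side along the track, 2 to 4 mm of play all round). z points up out of its top. It rises to 61 mm above the chute's floor.

How it is judged:
By the outcome, as a careful person would: the job done as asked, in the order asked, and still so for the second after the job is handed in, with the robot touching nothing.
It also fails if it takes over 43 s, if anything falls off the work surface, if the arm or the gripper's body presses on something with over 40 N, if the wrist force passes 120 N, or if a joint passes its speed limit or range.

## Working session

There is one attempt and no reset: what is moved stays moved. The work goes in short steps, Python scripts to look and compute and a tool call to move; the robot and the scene stay as the last step left them, time stands still between calls to the robot, and variables do not carry over. Pictures are saved under pics/ and viewed, and the job is handed in when it is done.

Besides the shell and the picture viewer there is one more tool, called after "Call:" by a JSON object that holds its "name" and its "arguments", one argument or row to a line. arm_command: Moves the arm, as the interface text tells. Its arguments: {"type":"object","properties":{"commands":{"type":"array"},"grip_force":{"type":"number"}},"required":["commands"]}

```bash
ls; mkdir -p pics; cat > h.py <<'E'
import numpy as np, cv2
from rig import manip
def grab(n,tag):
    im=manip.get_image(n); np.savez(f'pics/{tag}.npz',**{k:np.array(v) for k,v in im.items()})
    cv2.imwrite(f'pics/{tag}.png',im['pixels'][:,:,::-1]); return im
def load(tag): return dict(np.load(f'pics/{tag}.npz'))
def cloud(im):
    K=im['intrinsics'];k1=float(im['k1']);D=np.array([k1,0,0,0,0])
    h,w=im['range_z'].shape
    u,v=np.meshgrid(np.arange(w),np.arange(h))
    p=np.stack([u.ravel(),v.ravel()],1).astype(float)[:,None]
    n=cv2.undistortPoints(p,K,D)[:,0]
    z=im['range_z'].ravel()
    c=np.c_[n*z[:,None],z]
    X=(c-im['t'])@im['R']
    X[z<=0]=np.nan
    return X.reshape(h,w,3)
def proj(im,P):
    c=np.atleast_2d(P)@im['R'].T+im['t']
    return cv2.projectPoints(c.reshape(-1,1,3),np.zeros(3),np.zeros(3),im['intrinsics'],np.array([float(im['k1']),0,0,0,0]))[0][:,0]
E
python3 - <<'E'
from h import *
for n in ['scene','top','wrist']:
    im=grab(n,n+'0'); print(n,im['k1'],im['t'],im['intrinsics'][0,0])
s=manip.get_state(); print(s, manip.finger_overhang)
E
```

```text
pics
scene -0.05302840366014549 [0.45018752 0.21489897 0.80442726] 532.9331077102579
top -0.07824754283223304 [0.12335355 0.50181923 0.92609028] 410.3930499101026
wrist -0.04590930457565664 [-0.57361728 -0.03574347  0.37710435] 293.9952381130788
{'clock': 0.15, 'qpos': array([-1.39500022e+00,  2.76478390e-01,  1.50582519e+00, -5.71430496e-06,
        1.36068455e+00, -1.20993381e-01]), 'qd': array([ 0.00016125, -0.00198479, -0.00388878,  0.00114748,  0.00164163,
       -0.00131358]), 'effort': array([-2.30842497e-04, -4.17145944e+01, -2.46033901e+01, -2.02606861e-04,
        7.63316959e-03,  9.58467865e-06]), 'position': array([ 0.16809388, -0.54951098,  0.24762888]), 'ee_rot': array([ 0.56876806, -0.56809257,  0.4209387 , -0.42021939]), 'contact_force': array([ 0.88788184, -0.72731582, -0.92296036]), 'moment': array([-0.05969699,  0.01794546, -0.04733183]), 'width': 0.08546977573315155} 0.017
```

View pics/scene0.png

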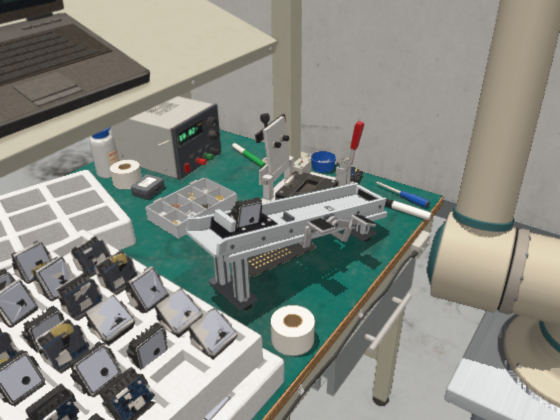

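View pics/top0.png

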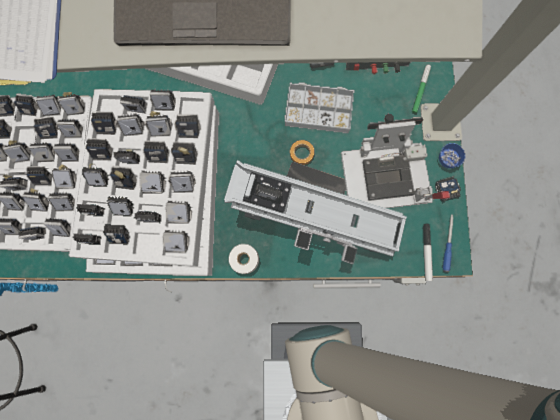

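View pics/wrist0.png

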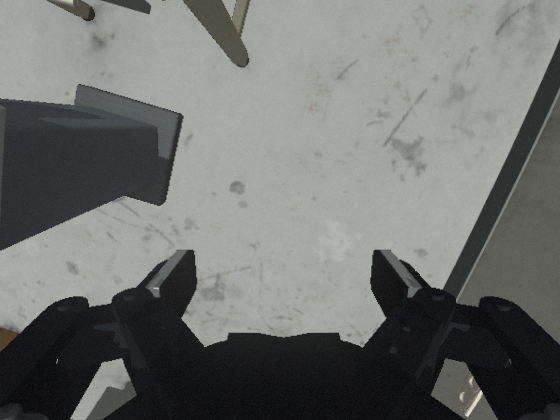

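```bash
python3 - <<'E'
from h import *
im=load('top0'); X=cloud(im)
print(im['R'],-im['R'].T@im['t'])
a=im['pixels'][145:275,215:420][:,:,::-1]
cv2.imwrite('pics/topz0.png',cv2.resize(a,None,fx=3.9,fy=3.9,interpolation=cv2.INTER_CUBIC))
for u,v in [(268,192),(304,240),(348,255),(310,205),(290,222),(340,215),(360,220),(380,225),(238,190),(253,201),(395,228)]: print(u,v,X[v,u].round(4))
im=load('scene0'); 
a=im['pixels'][165:315,170:400][:,:,::-1]
cv2.imwrite('pics/scenez0.png',cv2.resize(a,None,fx=3.4,fy=3.4,interpolation=cv2.INTER_CUBIC))
E
```

```text
[[-0.00629091 -0.99938101 -0.03461233]
 [-0.9848242   0.01219528 -0.17312591]
 [ 0.17344085  0.03299794 -0.98429132]] [0.33435784 0.08659831 1.00269009]
268 192 [0.5138 0.1375 0.1796]
304 240 [0.4187 0.0641 0.1338]
348 255 [ 0.3884 -0.0332  0.0942]
310 205 [0.4976 0.0491 0.1138]
290 222 [0.4615 0.0935 0.1063]
340 215 [ 0.4784 -0.0188  0.0896]
360 220 [ 0.469  -0.066   0.0728]
380 225 [ 0.4578 -0.1126  0.0659]
238 190 [0.5295 0.2059 0.1325]
253 201 [0.5018 0.1716 0.1466]
395 228 [ 0.4515 -0.1489  0.0571]
```

View pics/topz0.png

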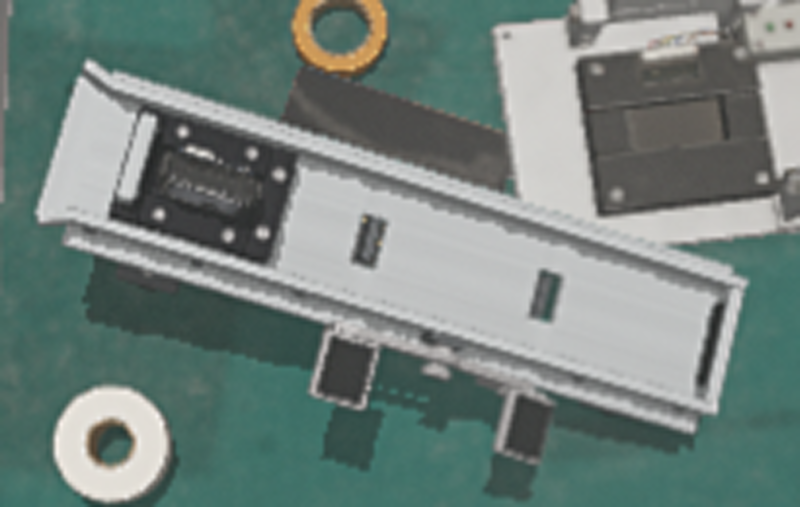

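View pics/scenez0.png

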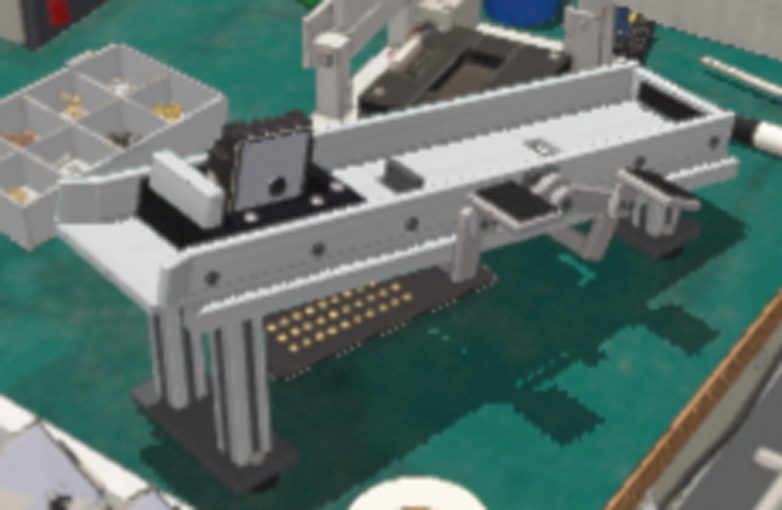

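```bash
python3 - <<'E'
from h import *
for tag,poly in [('top0',[(295,190),(395,218),(390,238),(288,208)]),('scene0',[(285,225),(350,203),(365,207),(298,228)])]:
    im=load(tag);X=cloud(im)
    m=np.zeros(X.shape[:2],np.uint8);cv2.fillPoly(m,[np.array(poly)],1)
    P=X[m>0];P=P[np.isfinite(P[:,0])]
    for _ in range(6):
        c=P.mean(0);n=np.linalg.svd(P-c,full_matrices=False)[2][2];n*=np.sign(n[2])
        d=(P-c)@n; P=P[abs(d)<max(2.5*np.median(abs(d)),.002)]
    g=np.array([n[0],n[1]]);print(tag,len(P),n,'tilt',np.degrees(np.arccos(n[2])),'az',np.degrees(np.arctan2(n[1],n[0])),c,d.std())
    zz=((X-c)@n)
    # rails
    x=np.array([n[0],n[1],0]);x/=np.linalg.norm(x);x=x-n*(x@n);x/=np.linalg.norm(x);y=np.cross(n,x)
    for lo,hi in [(.012,.03)]:
        Q=X.reshape(-1,3);z=zz.ravel();L=np.c_[(Q-c)@x,(Q-c)@y,z]
        for b in np.arange(-.2,.22,.02):
            s=(L[:,2]>.015)&(L[:,2]<.027)&(abs(L[:,0]-b)<.01)&(abs(L[:,1])<.055)
            yy=np.sort(L[s,1]); 
            hi_=L[s&(L[:,1]>0.02),1];lo_=L[s&(L[:,1]<-0.02),1]
            if len(hi_)>4 and len(lo_)>4: print(round(b,2),len(hi_),np.percentile(hi_,[5,50,95]).round(4),np.percentile(lo_,[5,50,95]).round(4))
E
```

```text
top0 1717 [-0.05614589 -0.20110594  0.97795912] tilt 12.051830832898489 az -105.59897094211775 [ 0.4822515  -0.02648411  0.08402514] 0.001124438507160215
-0.2 50 [0.0208 0.0292 0.0339] [-0.0465 -0.0337 -0.0222]
-0.18 52 [0.0209 0.0292 0.0342] [-0.0463 -0.0336 -0.0223]
-0.16 48 [0.0212 0.029  0.0338] [-0.0467 -0.0344 -0.0222]
-0.14 46 [0.0219 0.029  0.0334] [-0.0466 -0.0347 -0.0217]
-0.12 29 [0.0281 0.0305 0.0338] [-0.0475 -0.0452 -0.0421]
-0.1 29 [0.0282 0.0307 0.0335] [-0.0476 -0.0449 -0.0423]
-0.08 27 [0.0282 0.0308 0.034 ] [-0.0476 -0.0453 -0.0423]
-0.06 29 [0.028  0.03   0.0332] [-0.0479 -0.0456 -0.0423]
-0.04 29 [0.028  0.0307 0.0335] [-0.0536 -0.0467 -0.0425]
-0.02 29 [0.0277 0.0299 0.0334] [-0.0542 -0.048  -0.0432]
-0.0 28 [0.0275 0.0298 0.033 ] [-0.0483 -0.046  -0.0427]
0.02 27 [0.0275 0.0299 0.0332] [-0.0484 -0.0461 -0.043 ]
0.04 27 [0.0274 0.03   0.0329] [-0.0487 -0.0459 -0.0427]
0.06 24 [0.0272 0.0302 0.0326] [-0.0489 -0.0462 -0.0433]
0.08 27 [0.0265 0.0292 0.0324] [-0.0495 -0.0469 -0.0442]
0.1 25 [0.0268 0.0291 0.0321] [-0.0496 -0.0473 -0.0443]
0.12 27 [0.0268 0.0292 0.032 ] [-0.0499 -0.0473 -0.0442]
0.14 20 [0.0208 0.0265 0.0312] [-0.0491 -0.035  -0.022 ]
scene0 494 [ 0.35753    -0.29904837  0.88472728] tilt 27.782020469675942 az -39.91007952350749 [0.44687691 0.00263702 0.10493996] 0.002330376047022839
```

```bash
cat >> h.py <<'E'
def ray(im,uv):
    n=cv2.undistortPoints(np.array([[uv]],float),im['intrinsics'],np.array([float(im['k1']),0,0,0,0]))[0,0]
    d=im['R'].T@np.r_[n,1]; o=-im['R'].T@im['t']; return o,d
def frame(az,tilt,):
    a,t=np.radians(az),np.radians(tilt)
    x=np.array([np.cos(t)*np.cos(a),np.cos(t)*np.sin(a),-np.sin(t)]);y=np.array([-np.sin(a),np.cos(a),0]);return np.c_[x,y,np.cross(x,y)]
E
python3 - <<'E'
from h import *
im=load('top0');X=cloud(im)
R=frame(-106.05,12.0);c=np.array([0.4822515,-0.02648411,0.08402514])
c=c+R[:,1]*-.00785
L=(X-c)@R
def hit(uv,z):
    o,d=ray(im,uv);s=(z-(o-c)@R[:,2])/(d@R[:,2]);return ((o+s*d-c)@R).round(4)
f=lambda a,b:(215+(a+.5)/3.9-.5,145+(b+.5)/3.9-.5)
print('stop slot c',hit(f(544,295),0),'corners',[hit(f(*p),0) for p in [(540,270),(562,277),(548,320),(528,314)]])
print('hold',hit(f(370,241),.014),[hit(f(*p),.0) for p in [(362,215),(386,220),(375,268),(351,262)]])
print('end wall top',hit(f(728,278),.022), 'rail end',hit(f(742,280),.022))
print('carrier front',hit(f(297,157),.022),hit(f(272,263),.022))
print('plate',hit(f(135,113),.04),hit(f(158,117),.04),hit(f(141,200),.04),hit(f(118,195),.04))
print('padup',[hit(f(*p),.034) for p in [(325,330),(380,343),(362,408),(312,396)]])
print('head',hit(f(88,62),.022),hit(f(38,218),.0))
# carrier heights
for u in range(236,300,3):
  print(u,[tuple((L[v,u]*1000).round(0)) for v in (180,190,200)])
E
```

```text
stop slot c [ 0.029   0.0009 -0.    ] corners [array([ 0.0229,  0.0143, -0.    ]), array([0.0369, 0.0143, 0.    ]), array([ 0.035 , -0.0125,  0.    ]), array([ 0.0224, -0.0126,  0.    ])]
hold [-0.0818 -0.0018  0.014 ] [array([-0.0875,  0.0139,  0.    ]), array([-0.0732,  0.0153,  0.    ]), array([-0.0721, -0.0133, -0.    ]), array([-0.0864, -0.0141, -0.    ])]
end wall top [0.1275 0.0388 0.022 ] rail end [0.1363 0.0402 0.022 ]
carrier front [-0.1359  0.0299  0.022 ] [-0.1332 -0.0314  0.022 ]
plate [-0.2296  0.0221  0.04  ] [-0.2171  0.0238  0.04  ] [-0.2131 -0.0223  0.04  ] [-0.2256 -0.0234  0.04  ]
padup [array([-0.0969, -0.0599,  0.034 ]), array([-0.0655, -0.0581,  0.034 ]), array([-0.0658, -0.095 ,  0.034 ]), array([-0.0942, -0.0964,  0.034 ])]
head [-0.2617  0.0455  0.022 ] [-0.2628 -0.0422  0.    ]
236 [(np.float64(-252.0), np.float64(9.0), np.float64(-2.0)), (np.float64(-246.0), np.float64(-13.0), np.float64(1.0)), (np.float64(-240.0), np.float64(-37.0), np.float64(20.0))]
239 [(np.float64(-246.0), np.float64(10.0), np.float64(1.0)), (np.float64(-239.0), np.float64(-11.0), np.
[... 2948 characters left out ...]
.float64(-140.0), np.float64(40.0), np.float64(22.0)), (np.float64(-131.0), np.float64(24.0), np.float64(-2.0)), (np.float64(-125.0), np.float64(2.0), np.float64(-0.0))]
293 [(np.float64(-130.0), np.float64(48.0), np.float64(-5.0)), (np.float64(-125.0), np.float64(25.0), np.float64(0.0)), (np.float64(-119.0), np.float64(3.0), np.float64(1.0))]
296 [(np.float64(-124.0), np.float64(50.0), np.float64(-3.0)), (np.float64(-119.0), np.float64(27.0), np.float64(2.0)), (np.float64(-112.0), np.float64(6.0), np.float64(-2.0))]
299 [(np.float64(-103.0), np.float64(75.0), np.float64(-97.0)), (np.float64(-112.0), np.float64(29.0), np.float64(2.0)), (np.float64(-106.0), np.float64(8.0), np.float64(-0.0))]
```

```bash
cat >> h.py <<'E'
RC=frame(-106.05,12.0)
OC=np.array([0.4822515,-0.02648411,0.08402514])+RC@np.array([.026,-.00735,0])
def W(p): return OC+RC@(np.array(p)/1000)
def C(X): return ((np.asarray(X)-OC)@RC)*1000
E
python3 - <<'E'
from h import *
print('origin',OC,'padtop',W([-107,-78,34]),'pad end',W([-112,-78,15]),'behind',W([-275,0,15]),'plate',W([-253,0,15]))
from scipy.spatial.transform import Rotation as Ro
s=manip.get_state();q=s['ee_rot'];M=Ro.from_quat(np.r_[q[1:],q[0]]).as_matrix();print(M.round(3))
xa=M[:,0];print('jaw az',np.degrees(np.arctan2(xa[1],xa[0])))
# overlay
for tag in ['top0','scene0']:
    im=load(tag);img=im['pixels'][:,:,::-1].copy();img=cv2.resize(img,None,fx=3,fy=3,interpolation=cv2.INTER_CUBIC)
    def L(pts,col):
        p=(proj(im,[W(a) for a in pts])+.5)*3-.5
        cv2.polylines(img,[p.round().astype(np.int32)],False,col,1,cv2.LINE_AA)
    for y in(-41,-35,35,41): L([[-275,y,22],[104,y,22]],(0,0,255))
    for x in (-275,104): L([[x,-35,0],[x,35,0]],(255,0,0))
    for x in(0,6): L([[x,-13,0],[x,13,0]],(0,200,0))
    for x in(-112,-106): L([[x,-13,14],[x,13,14]],(0,200,0))
    L([[-123,-97,34],[-91,-97,34],[-91,-59,34],[-123,-59,34],[-123,-97,34]],(0,255,255))
    L([[-253,-32,22],[-161,-32,22],[-161,32,22],[-253,32,22],[-253,-32,22]],(255,0,255))
    L([[-253,-24,40],[-243,-24,40],[-243,24,40],[-253,24,40],[-253,-24,40]],(255,0,255))
    if tag=='top0': img=img[420:810,630:1260]
    else: img=img[500:950,520:1200]
    cv2.imwrite(f'pics/ov_{tag}.png',img)
E
```

```text
origin [ 0.4681567  -0.04889254  0.07861944] padtop [0.42017916 0.06646131 0.13412301] pad end [0.4226235  0.07495775 0.11657776] behind [0.54166393 0.2066159  0.15046737] plate [0.53571438 0.18593546 0.14589331]
[[ 0.292 -0.     0.956]
 [-0.956  0.001  0.292]
 [-0.001 -1.     0.   ]]
jaw az -72.9951398030527
```

View pics/ov_top0.png

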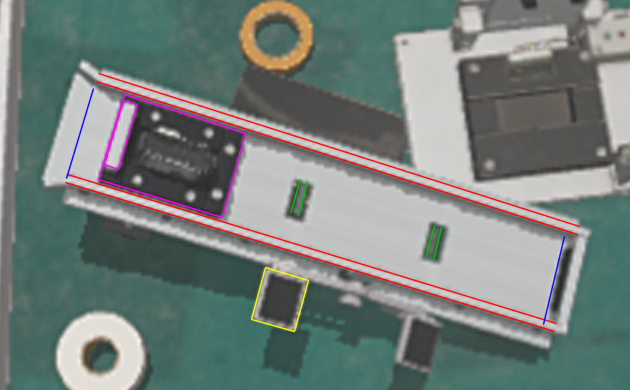

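View pics/ov_scene0.png

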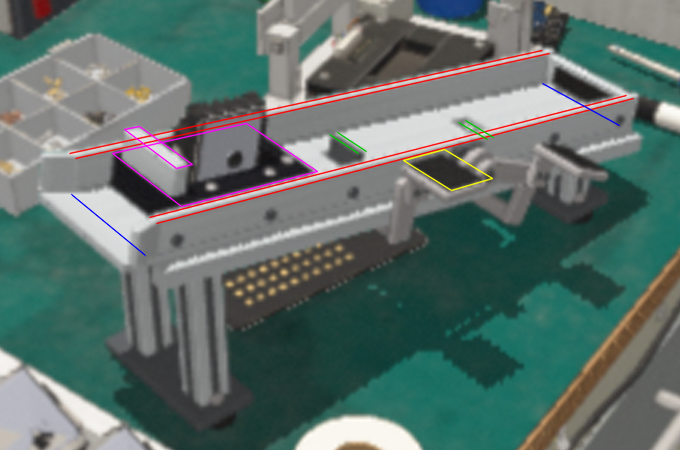

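Call:
{"name": "arm_command", "arguments": {
  "commands": [
    [0,[1.4,3.4,0],0.055],
    [0,[1.4,3.4,0],0.055],
    [0,[1.4,3.4,0],0.055],
    [0,[1.4,3.4,0],0.055],
    [0,[1.4,3.4,0],0.055],
    [0,[1.4,3.4,0],0.055],
    [0,[1.4,3.4,0],0.055],
    [0,[1.4,3.4,0],0.055],
    [0,[1.4,3.4,0],0.055],
    [0,[1.4,3.4,0],0.055],
    [0,[1.4,3.4,0],0.055],
    [0,[1.4,3.4,0],0.055]
  ],
  "grip_force": 20
}}

```text
clock: 1.35
position: [0.3363, -0.1404, 0.2483]
ee_rot: [-0.674, 0.674, -0.213, 0.213]
contact_force: [0.4, -1.3, 0.1]
width: -0.0001
```

Call:
{"name": "arm_command", "arguments": {
  "commands": [
    [0,[1.4,3.5,0],0.055],
    [0,[1.4,3.5,0],0.055],
    [0,[1.4,3.5,0],0.055],
    [0,[1.4,3.5,-1],0.055],
    [0,[1.4,3.5,-1],0.055],
    [0,[1.5,3.6,-1],0.055],
    [0,[0,0,-1],0],
    [0,[0,0,0],0],
    [0,[0,0,0],0]
  ]
}}

```text
clock: 2.25
position: [0.4206, 0.0684, 0.2081]
ee_rot: [-0.7, 0.7, -0.101, 0.1]
contact_force: [-0.3, -0.4, 0.8]
width: -0.0004
```

```bash
python3 - <<'E'
from h import *
s=manip.get_state();print(s['position'],s['ee_rot'],s['contact_force'])
a=grab('top','top1');b=grab('wrist','wrist1');c=grab('scene','scene1')
cv2.imwrite('pics/z1.png',np.hstack([cv2.resize(a['pixels'][130:270,220:400][:,:,::-1],(500,389)) ,cv2.resize(c['pixels'][140:300,190:400][:,:,::-1],(300,389))]))
E
```

```text
[0.4205624  0.0684077  0.20813564] [-0.69965998  0.70024764 -0.10068461  0.09995875] [-0.26575977 -0.38054042  0.75178068]
```

View pics/z1.png

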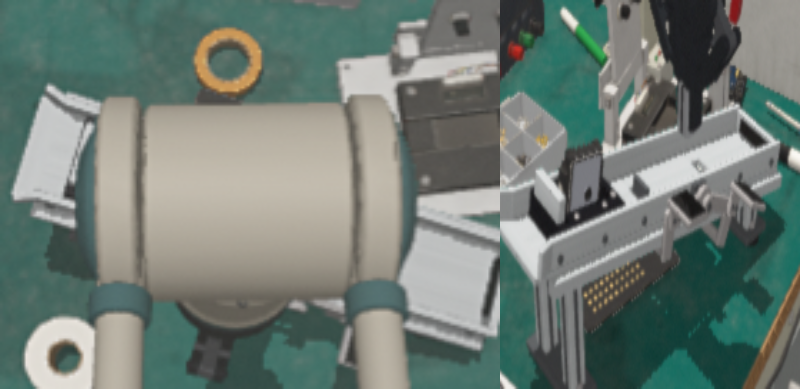

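View pics/wrist1.png

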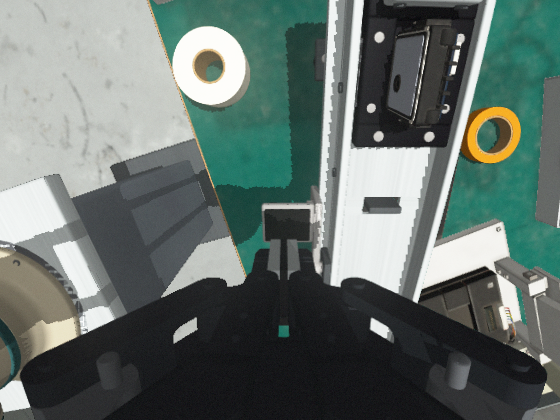

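View pics/scene1.png

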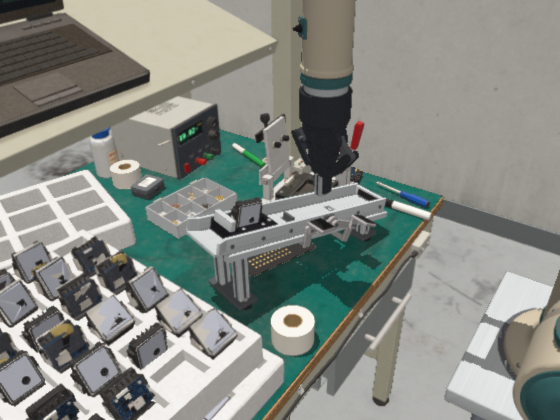

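Call:
{"name": "arm_command", "arguments": {
  "commands": [
    [0,[0,0.2,-1.5],0],
    [0,[0,0,-1.5],0],
    [0,[0,0,-1.2],0],
    [0,[0,0,-0.8],0],
    [0,[0,0,-0.5],0],
    [0,[0,0,-0.3],0]
  ]
}}

```text
clock: 3.0
position: [0.4213, 0.0708, 0.1504]
ee_rot: [0.7, -0.7, 0.1, -0.101]
contact_force: [-1.1, 0.4, 2.3]
width: 0.0
```

Call:
{"name": "arm_command", "arguments": {
  "commands": [
    [0,[0,0,-0.3],0],
    [0,[0,0.1,-0.3],0],
    [0,[0,0.1,-0.3],0],
    [0,[0,0,-0.3],0]
  ]
}}

```text
clock: 3.4
position: [0.4221, 0.0735, 0.1387]
ee_rot: [0.7, -0.7, 0.099, -0.101]
contact_force: [1.1, 2.7, 3.8]
width: 0.0001
```

Call:
{"name": "arm_command", "arguments": {
  "commands": [
    [0,[0,0,-0.3],0],
    [0,[0,0,-0.2],0],
    [0,[0,0,0],0]
  ]
}}

```text
clock: 3.7
position: [0.4215, 0.0732, 0.1333]
ee_rot: [0.7, -0.7, 0.1, -0.1]
contact_force: [1.3, 2.6, 3.3]
width: -0.0001
```

Call:
{"name": "arm_command", "arguments": {
  "commands": [
    [0,[0,0,-0.15],0],
    [0,[0,0,-0.1],0],
    [0,[0,0,0],0]
  ]
}}

```text
clock: 4.0
position: [0.4217, 0.0731, 0.1328]
ee_rot: [0.7, -0.7, 0.099, -0.101]
contact_force: [-2.2, 3.8, 18.1]
width: 0.0001
```

Call:
{"name": "arm_command", "arguments": {
  "commands": [
    [0,[0,0,0.3],0],
    [0,[0,0,1.5],0],
    [0,[0,0,3],0],
    [0,[0,0,3.5],0],
    [0,[0,0,3.5],0],
    [0,[0,0,0],0]
  ]
}}

```text
clock: 4.6
position: [0.4229, 0.0723, 0.2524]
ee_rot: [-0.7, 0.7, -0.098, 0.102]
contact_force: [0.5, 0.6, 0.1]
width: 0.0
```

```bash
python3 - <<'E'
from h import *
s=manip.get_state();print(s['position'],s['contact_force'])
b=grab('wrist','wrist2');c=grab('scene','scene2')
cv2.imwrite('pics/z2.png',np.hstack([cv2.resize(b['pixels'][:330,180:500][:,:,::-1],(400,412)) ,cv2.resize(c['pixels'][165:275,180:400][:,:,::-1],(400,412),interpolation=cv2.INTER_CUBIC)]))
E
```

```text
[0.42294266 0.0723298  0.2523717 ] [0.53913713 0.60017079 0.07346137]
```

View pics/z2.png

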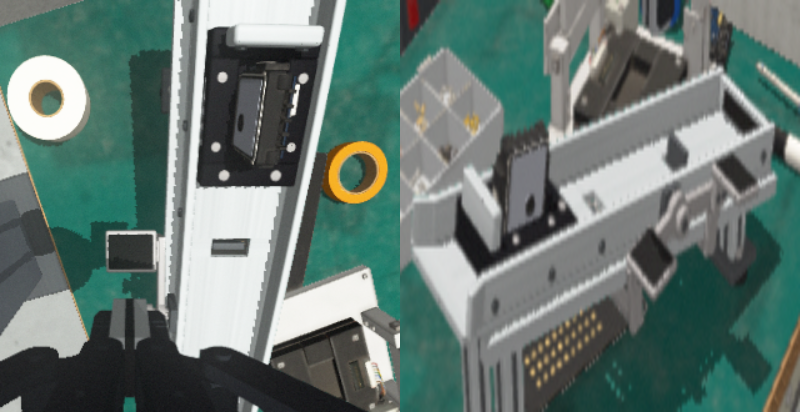

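Call:
{"name": "arm_command", "arguments": {
  "commands": [
    [0,[2.4,2.8,0.3],0],
    [0,[2.4,2.8,0.3],0],
    [0,[2.4,2.8,0],0],
    [0,[2.4,2.8,0],0],
    [0,[2.4,2.9,0],0],
    [0,[0,0,0],0],
    [0,[0,0,0],0]
  ]
}}

```text
clock: 5.4
position: [0.5399, 0.2137, 0.2519]
ee_rot: [-0.699, 0.701, -0.102, 0.098]
contact_force: [-0.4, -0.4, 0.4]
width: 0.0
```

```bash
python3 - <<'E'
from h import *
s=manip.get_state();p=s['position'];print(p,s['ee_rot'],C(p),C(p-[0,0,.017]))
b=grab('wrist','wrist3');c=grab('scene','scene3')
X=cloud(b)
L=C(X.reshape(-1,3)).reshape(X.shape)
m=np.isfinite(L[...,0])&(L[...,0]<-230)&(L[...,0]>-265)&(abs(L[...,1])<30)&(L[...,2]>36)&(L[...,2]<46)
P=L[m];print(m.sum(),np.percentile(P,[2,50,98],axis=0).round(1) if len(P) else '')
cv2.imwrite('pics/z3.png',np.hstack([b['pixels'][:,:,::-1][:,100:500],cv2.resize(c['pixels'][145:275,180:310][:,:,::-1],(400,420),interpolation=cv2.INTER_CUBIC)]))
E
```

```text
[0.53989232 0.21371418 0.25192699] [-0.69878857  0.70129209 -0.10161587  0.09776578] [-302.28805502   -3.66506205  112.92603353] [-298.75355627   -3.66506205   96.29752431]
87 [[-251.5   18.3   36.5]
 [-248.1   21.6   38.9]
 [-242.6   24.8   40.2]]
```

View pics/z3.png

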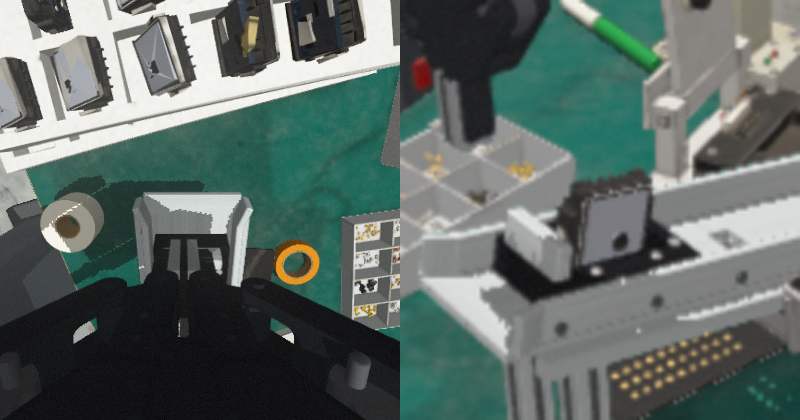

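Call:
{"name": "arm_command", "arguments": {
  "commands": [
    [2,[0.35,-0.1,-2],0],
    [2,[0,0,-2],0],
    [2,[0,0,-2],0],
    [2,[0,0,-1.5],0],
    [2,[0,0,-0.9],0],
    [2,[0,0,0],0]
  ]
}}

```text
clock: 6.1
position: [0.5432, 0.212, 0.1697]
ee_rot: [-0.699, 0.7, -0.101, 0.099]
contact_force: [-0.3, 0.3, 0.3]
width: 0.0204
```

```bash
python3 - <<'E'
from h import *
s=manip.get_state();p=s['position'];print(p,s['contact_force'],s['width'],C(p-[0,0,.017]))
b=grab('wrist','wrist4');c=grab('scene','scene4')
cv2.imwrite('pics/z4.png',np.hstack([b['pixels'][:,:,::-1][:,100:500],cv2.resize(c['pixels'][145:275,180:310][:,:,::-1],(400,420),interpolation=cv2.INTER_CUBIC)]))
E
```

```text
[0.54320607 0.21199476 0.16972119] [-0.29166842  0.25502475  0.25432281] 0.020399001935700937 [-2.80941879e+02 -5.09907817e-03  1.60411885e+01]
```

View pics/z4.png

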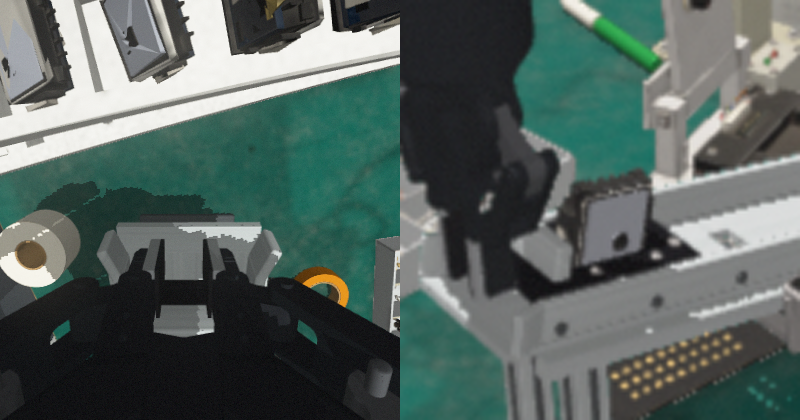

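Call:
{"name": "arm_command", "arguments": {
  "commands": [
    [2,[-0.11,-0.38,-0.083],0],
    [2,[-0.11,-0.38,-0.083],0],
    [2,[-0.08,-0.28,-0.062],0],
    [2,[-0.08,-0.28,-0.062],0],
    [2,[-0.08,-0.28,-0.062],0],
    [2,[-0.08,-0.28,-0.062],0],
    [2,[-0.08,-0.28,-0.062],0],
    [2,[-0.08,-0.28,-0.062],0],
    [2,[-0.08,-0.28,-0.062],0]
  ]
}}

```text
clock: 7.1
position: [0.5369, 0.1859, 0.1648]
ee_rot: [0.7, -0.7, 0.1, -0.1]
contact_force: [0.3, 1.3, -0.7]
width: 0.0201
```

```bash
python3 - <<'E'
from h import *
s=manip.get_state();p=s['position'];print(p,s['contact_force'],s['width'],C(p-[0,0,.017]),RC.T@s['contact_force'])
c=grab('scene','scene5')
cv2.imwrite('pics/z5.png',cv2.resize(c['pixels'][145:275,180:340][:,:,::-1],(740,600),interpolation=cv2.INTER_CUBIC))
E
```

```text
[0.53694928 0.1858977  0.16484225] [ 0.29383155  1.29740865 -0.66421654] 0.02006065575903693 [-253.70367436    1.19720759   16.84290728] [-1.16095411 -0.07632427 -0.92582395]
```

View pics/z5.png

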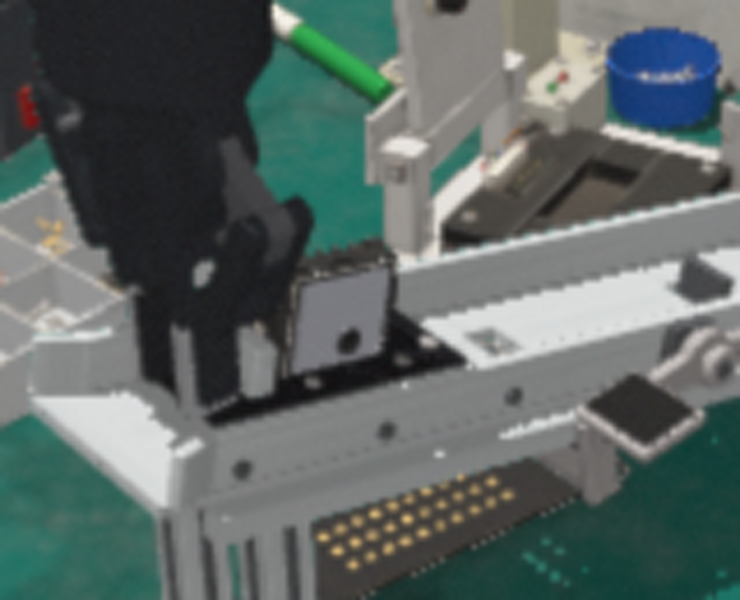

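Call:
{"name": "arm_command", "arguments": {
  "commands": [
    [2,[-0.14,-0.37,-0.085],0],
    [2,[-0.14,-0.47,-0.105],0],
    [2,[-0.16,-0.56,-0.125],0],
    [2,[-0.16,-0.56,-0.125],0],
    [2,[-0.16,-0.56,-0.125],0],
    [2,[-0.16,-0.56,-0.125],0],
    [2,[-0.16,-0.56,-0.125],0],
    [2,[-0.16,-0.56,-0.125],0],
    [2,[-0.16,-0.56,-0.125],0],
    [2,[-0.16,-0.56,-0.125],0],
    [2,[-0.16,-0.56,-0.125],0],
    [2,[-0.16,-0.56,-0.125],0]
  ]
}}

```text
clock: 8.35
position: [0.518, 0.1211, 0.1504]
ee_rot: [0.7, -0.7, 0.1, -0.1]
contact_force: [0.0, 2.2, 1.7]
width: 0.0198
```

```bash
python3 - <<'E'
from h import *
s=manip.get_state();p=s['position'];print(p,s['contact_force'],s['width'],C(p-[0,0,.017]),RC.T@s['contact_force'])
c=grab('scene','scene6')
cv2.imwrite('pics/z6.png',cv2.resize(c['pixels'][145:275,200:400][:,:,::-1],(780,507),interpolation=cv2.INTER_CUBIC))
E
```

```text
[0.51800534 0.12109565 0.15041879] [0.002353   2.18868754 1.71154708] 0.01983699029333968 [-184.66653699    0.90790557   16.77152098] [-2.41389744 -0.60285854  1.23669432]
```

View pics/z6.png

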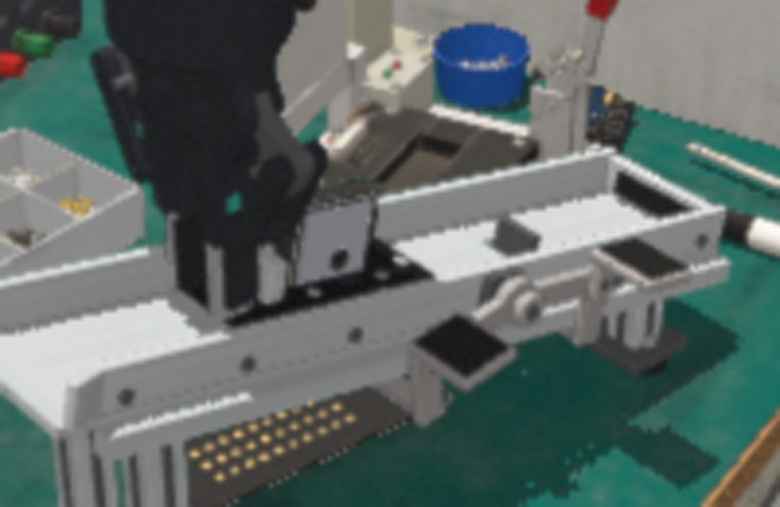

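Call:
{"name": "arm_command", "arguments": {
  "commands": [
    [2,[-0.17,-0.56,-0.125],0],
    [2,[-0.17,-0.56,-0.125],0],
    [2,[-0.16,-0.56,-0.125],0],
    [2,[-0.16,-0.56,-0.125],0],
    [2,[-0.16,-0.56,-0.125],0],
    [2,[-0.16,-0.56,-0.125],0],
    [2,[-0.16,-0.56,-0.125],0],
    [2,[-0.16,-0.56,-0.125],0],
    [2,[-0.16,-0.56,-0.125],0],
    [2,[-0.135,-0.47,-0.105],0],
    [2,[-0.11,-0.38,-0.085],0]
  ]
}}

```text
clock: 9.5
position: [0.5009, 0.0622, 0.1372]
ee_rot: [0.7, -0.7, 0.1, -0.1]
contact_force: [0.7, 1.3, 0.4]
width: 0.0199
```

```bash
python3 - <<'E'
from h import *
s=manip.get_state();p=s['position'];print(p,s['contact_force'],s['width'],C(p-[0,0,.017]),RC.T@s['contact_force'])
c=grab('scene','scene7')
cv2.imwrite('pics/z7.png',cv2.resize(c['pixels'][145:275,200:400][:,:,::-1],(780,507),interpolation=cv2.INTER_CUBIC))
E
```

```text
[0.50088452 0.06218383 0.13720667] [0.73189424 1.32213655 0.44137265] 0.019906836998182662 [-121.91122635    0.74215516   16.60328826] [-1.53253098  0.33782642  0.12548366]
```

View pics/z7.png

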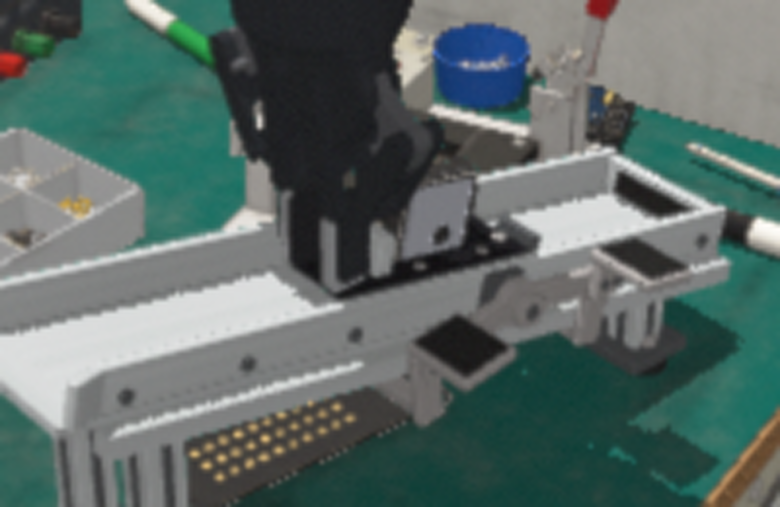

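Call:
{"name": "arm_command", "arguments": {
  "commands": [
    [2,[-0.11,-0.38,-0.083],0],
    [2,[-0.08,-0.28,-0.062],0],
    [2,[-0.08,-0.28,-0.062],0],
    [2,[-0.054,-0.19,-0.042],0]
  ]
}}

```text
clock: 9.95
position: [0.4977, 0.0511, 0.1347]
ee_rot: [-0.7, 0.7, -0.1, 0.1]
contact_force: [0.7, 1.3, 0.2]
width: 0.02
```

```bash
python3 - <<'E'
from h import *
s=manip.get_state();p=s['position'];print(C(p-[0,0,.017]),RC.T@s['contact_force'])
c=grab('scene','scene8')
cv2.imwrite('pics/z8.png',cv2.resize(c['pixels'][165:255,270:400][:,:,::-1],(780,540),interpolation=cv2.INTER_CUBIC))
E
```

```text
[-110.13863861    0.71339109   16.54380983] [-1.48915594  0.3089997  -0.11147958]
```

View pics/z8.png

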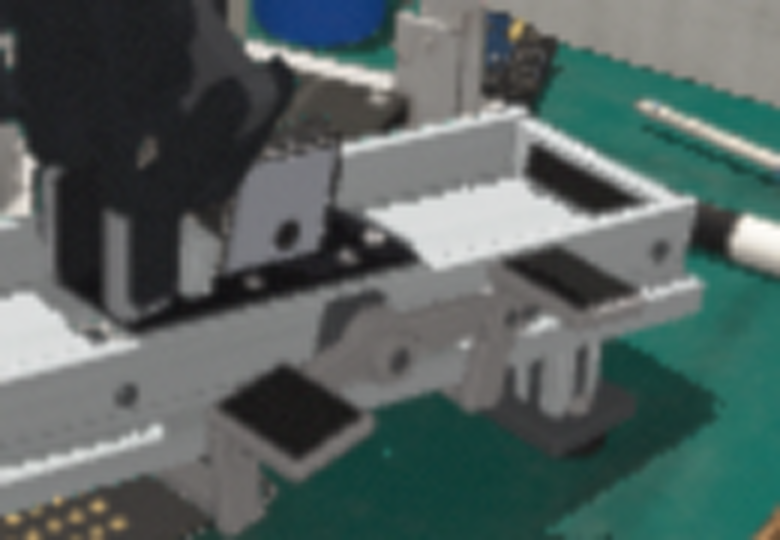

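Call:
{"name": "arm_command", "arguments": {
  "commands": [
    [2,[-0.054,-0.19,-0.042],0],
    [2,[-0.054,-0.19,-0.042],0],
    [2,[-0.04,-0.14,-0.031],0]
  ]
}}

```text
clock: 10.3
position: [0.4963, 0.046, 0.1336]
ee_rot: [-0.7, 0.7, -0.1, 0.1]
contact_force: [-0.5, 0.9, 0.3]
width: 0.0198
```

```bash
python3 - <<'E'
from h import *
s=manip.get_state();p=s['position'];print(C(p-[0,0,.017]),RC.T@s['contact_force'])
E
```

```text
[-104.69130478    0.76870213   16.55394531] [-0.74748792 -0.71655088  0.11518544]
```

Call:
{"name": "arm_command", "arguments": {
  "commands": [
    [2,[-0.04,-0.14,-0.031],0],
    [2,[-0.04,-0.14,-0.031],0]
  ]
}}

```text
clock: 10.5
position: [0.4954, 0.0432, 0.133]
ee_rot: [0.7, -0.7, 0.1, -0.1]
contact_force: [0.3, 0.3, 1.0]
width: 0.0202
```

Call:
{"name": "arm_command", "arguments": {
  "commands": [
    [2,[-0.027,-0.094,-0.021],0],
    [2,[0,0,0],0]
  ]
}}

```text
clock: 10.7
position: [0.4951, 0.0422, 0.1328]
ee_rot: [-0.7, 0.7, -0.1, 0.1]
contact_force: [-0.2, 0.2, 0.8]
width: 0.0203
```

```bash
python3 - <<'E'
from h import *
s=manip.get_state();p=s['position'];print(C(p-[0,0,.017]),RC.T@s['contact_force'])
E
```

```text
[-100.60804832    0.73235598   16.58954227] [-0.28771543 -0.19549543  0.79416254]
```

Call:
{"name": "arm_command", "arguments": {
  "commands": [
    [2,[-0.027,-0.094,-0.021],0],
    [2,[-0.027,-0.094,-0.021],0]
  ]
}}

```text
clock: 10.9
position: [0.4947, 0.0405, 0.1324]
ee_rot: [0.7, -0.7, 0.1, -0.1]
contact_force: [0.0, 1.1, -0.2]
width: 0.0199
```

Call:
{"name": "arm_command", "arguments": {
  "commands": [
    [2,[-0.027,-0.094,-0.021],0],
    [2,[-0.027,-0.094,-0.021],0]
  ]
}}

```text
clock: 11.1
position: [0.4945, 0.0397, 0.1322]
ee_rot: [0.701, -0.699, 0.1, -0.101]
contact_force: [2.0, 5.6, 1.8]
width: 0.0204
```

```bash
python3 - <<'E'
from h import *
s=manip.get_state();p=s['position'];print(C(p-[0,0,.017]),RC.T@s['contact_force'])
c=grab('scene','scene9')
cv2.imwrite('pics/z9.png',cv2.resize(c['pixels'][165:255,270:400][:,:,::-1],(780,540),interpolation=cv2.INTER_CUBIC))
E
```

```text
[-97.997787     0.86687854  16.57324352] [-6.22897103  0.38220382  0.51952051]
```

View pics/z9.png

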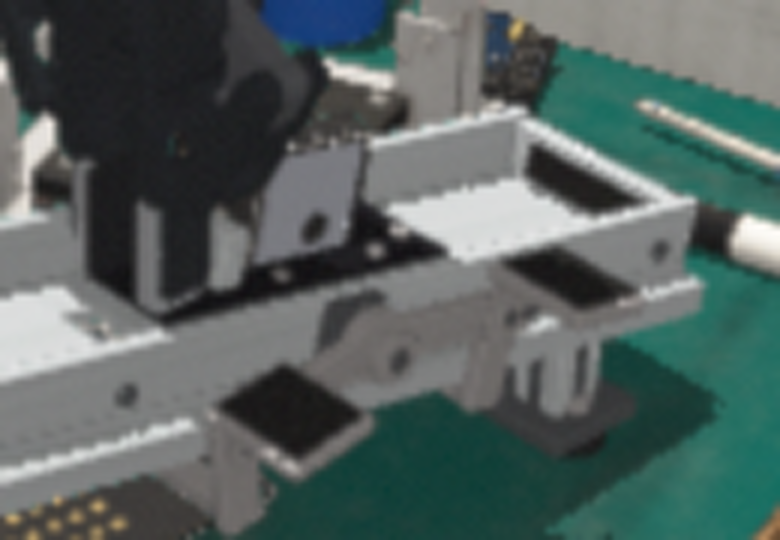

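Call:
{"name": "arm_command", "arguments": {
  "commands": [
    [2,[-0.027,-0.094,-0.021],0],
    [2,[0,0,0],0]
  ]
}}

```text
clock: 11.35
position: [0.4946, 0.0396, 0.1322]
ee_rot: [0.701, -0.698, 0.1, -0.101]
contact_force: [0.5, 8.8, 2.6]
width: 0.0202
```

```bash
python3 - <<'E'
from h import *
s=manip.get_state();p=s['position'];print(C(p-[0,0,.017]),RC.T@s['contact_force'])
E
```

```text
[-97.93494676   0.89871693  16.61961869] [-8.89142212 -1.96127902  0.72171521]
```

Call:
{"name": "arm_command", "arguments": {
  "commands": [
    [2,[0.08,0.28,0.062],0],
    [2,[0.135,0.47,0.105],0],
    [2,[0.27,0.94,0.21],0],
    [2,[0.54,1.88,0.42],0],
    [2,[0.3,1,2],0],
    [2,[0,0.5,3],0],
    [2,[0,1,4],0],
    [2,[0,2,4],0],
    [2,[0,3,3],0],
    [2,[-1,4,0],0],
    [2,[-2,4,0],0],
    [2,[-2,4,0],0]
  ]
}}

```text
clock: 12.55
position: [0.4566, 0.27, 0.3001]
ee_rot: [-0.7, 0.7, -0.1, 0.101]
contact_force: [-0.0, 0.7, -0.3]
width: 0.0199
```

Call:
{"name": "arm_command", "arguments": {
  "commands": [
    [2,[-2,4,0],0],
    [2,[-2,4,0],0],
    [2,[-2,4,0],0],
    [2,[0,0,0],0],
    [2,[0,0,0],0]
  ]
}}

```text
clock: 13.05
position: [0.3964, 0.3892, 0.2995]
ee_rot: [-0.7, 0.701, -0.099, 0.099]
contact_force: [0.2, 0.6, 0.7]
width: 0.0199
```

```bash
python3 - <<'E'
from h import *
s=manip.get_state();p=s['position'];print(p,s['contact_force'])
b=grab('top','topA');c=grab('scene','sceneA')
cv2.imwrite('pics/zA.png',np.hstack([cv2.resize(b['pixels'][150:270,220:420][:,:,::-1],(400,240),interpolation=cv2.INTER_CUBIC),cv2.resize(c['pixels'][155:275,190:390][:,:,::-1],(400,240),interpolation=cv2.INTER_CUBIC)]))
cv2.imwrite('pics/zAs.png',cv2.resize(c['pixels'][165:255,270:400][:,:,::-1],(780,540),interpolation=cv2.INTER_CUBIC))
im=b
img=cv2.resize(im['pixels'][:,:,::-1],None,fx=4,fy=4,interpolation=cv2.INTER_CUBIC)
def L(pts,col):
    q=(proj(im,[W(a) for a in pts])+.5)*4-.5
    cv2.polylines(img,[q.round().astype(np.int32)],False,col,1,cv2.LINE_AA)
L([[-92,-32,22],[0,-32,22],[0,32,22],[-92,32,22],[-92,-32,22]],(255,0,255))
L([[0,-13,14],[6,-13,14],[6,13,14],[0,13,14]],(0,200,0))
cv2.imwrite('pics/zAt.png',img[600:1080,1000:1680])
E
```

```text
[0.3964071  0.38918573 0.29949582] [0.1759723  0.56359641 0.70787971]
```

View pics/zAt.png

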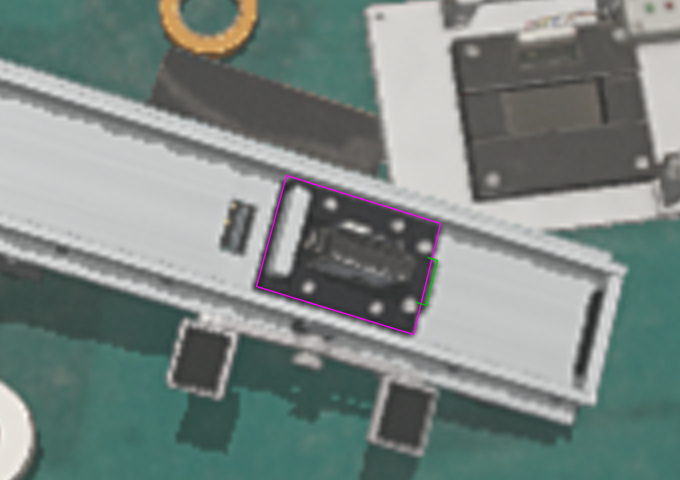

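View pics/zAs.png

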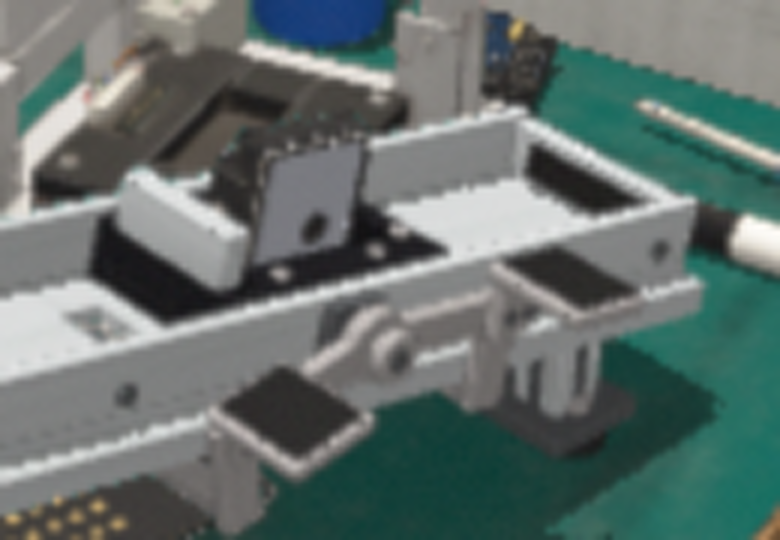

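```bash
python3 - <<'E'
from h import *
for tag in ['topA','sceneA']:
    b=load(tag);L=C(cloud(b).reshape(-1,3))
    for nm,lo,hi in [('body rear',(-78,-20),(-66,30)),('body front',(-12,-28),(-3,28)),('plate',(-91,-20),(-84,20)),('cam',(-70,-9),(-22,9)),('stop beyond',(1,-10),(6,10)),('uphill pad',(-122,-92),(-100,-64))]:
        m=np.all((L[:,:2]>lo)&(L[:,:2]<hi),axis=1);z=L[m,2];print(tag,nm,m.sum(),np.percentile(z,[10,50,90]).round(1) if m.sum() else '')
E
```

```text
topA body rear 123 [ 9.2 22.6 47. ]
topA body front 87 [20.4 22.1 23.8]
topA plate 131 [ 1.3 29.3 40.8]
topA cam 180 [43.9 56.2 60.3]
topA stop beyond 9 [12.3 18.3 20.6]
topA uphill pad 232 [-105.3   11.3   16.8]
sceneA body rear 206 [-97.9 -86.4  44.1]
sceneA body front 99 [-84.4 -82.2  21. ]
sceneA plate 401 [-94.2  17.3  36.4]
sceneA cam 600 [-92.7  34.8  56.2]
sceneA stop beyond 16 [-82.8 -81.1  19.5]
sceneA uphill pad 337 [-106.9    7.1   14.9]
```

```bash
python3 -c "
from rig import manip
print(manip.sign_off(), manip.get_state()['clock'])"
```

```text
the job is handed in; nothing more can be done
the job is handed in; nothing more can be done
```

The escapement is set and the carrier rests against the stop blade. I handed the job in at about 13 s of the 43 s allowed; no verdict was reported.

- **Escapement:** I pressed the uphill paddle down about 17.6 mm with the closed fingers until it hit the end stop at 18 N. Pictures taken afterwards showed the stop blade up and the holding blade down.
- **Carrier:** I pushed its rear end down the chute with 1–2.5 N. At the stop line it stopped moving and the force rose to about 9 N. I then backed the arm off and clear.

**Last checks (top camera):**
- The carrier's outline matched the expected resting position to about 1 mm.
- Its top measured about 22 mm above the floor at both ends, so it lies flat.
- The camera still stands in its pocket, at about 60 mm.
- The uphill paddle is still down and the holding blade still lowered.

**Disagreements:**
- The scene camera sat about 4–5 mm off the top camera's fit of the chute. I went by the top camera and by contact forces.
- In the final check, the scene camera's depth heights for the carrier did not make sense, so I ignored them. Its picture agreed with the top view.
- The force rise at the stop came about 5 mm farther along than I had expected from the finger size. The top view then confirmed where the carrier was.

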